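# Tuck the build plate under the printer's retaining lip and hold it down

### The job

Pick up the loose build plate, lay it on the printer's bed and slide its front edge squarely under the steel retaining lip, without lifting the lip, until the cross scribed on the plate is right below the nozzle tip. Then press the plate flat so that the bed sinks about 5 mm on its springs, and finish while still holding it pressed like that. Leave the nozzle carriage, phone, stapler and bottle where they are.

Things in the scene. Friction and masses are not known exactly. Their poses are not given: they have to be found in the camera images.
- plate: Loose aluminium build plate, 170 (x) x 90 (y) x 5 mm, about 0.25 kg, flat on the desk right of the printer. Origin: centre of its underside, z up; +x points to the front edge, the one to tuck. Near its rear edge a fixed white gripping block stands on it.
- plate_block (a point): Centre of the gripping block, 23 mm above the plate's underside at x = -60, y = 0 mm of the plate. The block measures 40 (x) x 20 (y) x 36 mm high, its top 41 mm above the plate's underside: pinch it across its 20 mm, along y.
- plate_cross (a point): Centre of the cross (two dark lines, 20 mm long) scribed on the plate's top face, at x = +35, y = 0, z = 5 mm in the plate's frame, so 95 mm ahead of the block's centre.
- plate_edge (a point): Middle of the plate's front edge, on its underside, at x = +85 mm in the plate's frame.
- bed_top (a point): Point on the top face of the printer's flat black bed, 55 mm above the desk at rest; x points along the bed to the lip (away from the robot), z up. In this frame the face runs from x = -210 to +100 mm and y = -85 to +85 mm. The bed can only move straight down, on springs.
- printer: White desktop 3D printer, fixed. Origin on the desk, 55 mm straight below bed_top at rest, same axes. Its 50 mm square column, 145 mm tall, rises at x = 0, y = +165 mm; an arm 22 mm wide, top 125 mm above the desk, runs from it across the bed along x = 0 to y = -53 mm and bears the nozzle carriage.
- bed (a joint): How far the bed has sunk, in m: 0 at rest, 0.012 at its stop. It starts to sink under about 2 N of push beyond the plate's weight, and needs about 1 N more for every mm.
- lip_front (a point): Front middle of the underside of the lip's flat part, at x = +30, z = +8 mm of bed_top. The lip: thin steel leaf 160 mm wide (y), flat 8 mm above the bed from here to its hinge on the bed at x = +80 mm, where a solid block stops the plate. Before it a turned-up edge slopes up to 15 mm at x = +18 mm. It sinks with the bed.
- lip (a joint): Angle of the lip in rad: 0 as it lies, growing as it is lifted; 0.1 rad raises its front by 5 mm. It is light and lifts easily.
- nozzle_tip (a point): Point of the brass nozzle, 17 mm above the bed at rest, straight above x = 0 of bed_top at a y from -20 to +20 mm that differs from run to run. It hangs from a white carriage 36 x 36 mm in plan, its underside 22 mm above the tip, top 66 mm above it; between them a dark block 20 x 18 mm begins 10 mm above the tip.
- phone: Black desk phone, 200 x 170 x 60 mm, left of the printer; origin at the centre of its underside.
- stapler: Blue stapler, 150 x 36 x 53 mm, beyond the plate on the right; origin at the centre of its underside.
- bottle: Small white bottle, 32 mm diameter, 70 mm tall, at the right; origin at the centre of its underside.
Things that resemble listed ones, but are neither listed nor needed, are in the scene too. Of the things that look like the plate, take the one that is nearest to the robot's base at the start.

How it is judged:
By the outcome, as a careful person would: the job done as asked, in the order asked, and still so for the second after the job is handed in, while the arm keeps its last pose, push and grip.
It also fails if it takes over 53 s, if anything falls off the work surface, if the arm or the gripper's body presses on something with over 40 N, if the wrist force passes 120 N, or if a joint passes its speed limit or range.

### The arm

A 7-joint arm with a two-finger parallel gripper is mounted at the origin on the work surface. World frame = base frame: x ahead of the robot, y to its left, z up, the work surface at z = 0. Lengths are in m, angles in rad, forces in N, time in s.
With the tool pointing down it reaches from about 0.35 to 0.775 m from the base axis. Payload 3.1 kg.
Tool frame: the origin (TCP) lies midway between the tips of the shut fingers; the grasp point (between the pads) lies 19 mm behind it; z points along the fingers, y is the line along which they close (so a half turn about z gives the same grasp; the last joint's range is limited). The gripper opens to 85 mm and grips with 20 to 120 N. Pads are 22 mm wide; open, the fingers measure 114 mm over their backs; the gripper's body (76 mm by 85 mm) begins 54 mm behind the grasp point. The pads swing forward as they close: fully open they stand 13 mm farther back than shut.
Start: joints at [1.202, 0.311, 0.014, 1.512, -0.004, 1.319, -0.027], TCP at [0.177, -0.521, 0.231] pointing down, gripper open.
Joint ranges: [-2.7, 2.7], [-0.3, 1.91], [-1.27, 1.3], [0.12, 2.57], [-1.44, 4.58], [0.2, 2.03], [-3.05, 3.05]. Speed limits (rad/s): [2.79, 2.79, 3.14, 3.14, 3.14, 3.14, 3.14].

### API

Orientations are given as a unit quaternion [w, x, y, z].
In Python, from workcell import observe, grab_frame, hand_in, find_in gives the robot as it stands.
- The arm moves only by the tool play_rows, never from a script. Its argument "increments" is a list of rows, each a list of 3 entries, a list of its own where there are three numbers: the turn, a rotation vector about the tool's x, y, z in rad, then the shift along the tool's x, y, z in cm, then the finger opening in cm, from 0 to 8.54. A call has 1 to 10 rows; each row shifts and turns the commanded pose from where the row before left it, along the tool's axes as they then stand; what a row does not reach is not made up. A row lasts 1/8 s, in which the tool goes at most 62.5 mm and 10.7 degrees, less where a joint would pass 70% of its speed; a pose out of reach is approached as far as the arm can. A call is refused whole if a number of a shift passes 6.25 or a number of a turn 0.188, either way. A call with a gripper value outside its range is refused whole. The fingers move at their own pace and stop on an object; "squeeze" is the grip in N (left out, the last holds). Time passes only in rows, so rows that do not move let the fingers close. It gives the time, the measured TCP pose, the force, the opening and the grip force at its end, in the units of the state.
- observe(): the state, without advancing time (a new reading comes with each control period).
- grab_frame(name): name is "scene" or "side" or "wrist"; returns a dict with "frame" (384x512x3 uint8, blue, green, red), "fx", "fy", "cx", "cy" (pixels), "world_to_cam" (4x4, takes a point from world to camera coordinates). Camera axes: x right, y down, z forward; pixel columns grow to the right and rows downward; lengths in m; the calibration is good to about 2 mm. The wrist camera is an equidistant fisheye: a pixel r from the principal point sees the ray r / f radians off the axis. A picture is of the moment at which its call begins. There is no depth.
- hand_in(): hands the job in; it is judged then, once.
Trained networks look in a picture, given as the dict that the camera call returned (one of the last four; its "shot" number tells which), for a name from the list of things; names that differ only in an ending like _2 or _b are one class to them, and where a whole thing is asked for, a point or a joint stands for the part that bears it (a point fixed in the world has none). Each returns a list of dicts, best first, with "score" (0 to 1); they miss things now and then, are a little off and sometimes report something else, mostly with a low value. They report only what shows in the picture. A call takes as long as a camera call. They do not tell look-alikes from the thing itself.
- find_in(picture, target): "position" ([column, row] in pixels, amid what is visible of it).
The state is a dict: "t": time; "qpos": joint angles; "qvel": joint speeds; "effort": joint torques, N m; "tcp_pos": TCP position; "ee_rot": TCP orientation; "ft_force": force on the tool from outside, world axes, zero at the start; "torque": the same for the moment, N m; "gripper_width": finger opening in m; "gripper_force": force on a finger pad.
Only numpy, scipy, OpenCV 4.12 (cv2) and the standard library are available. Lean on these libraries where they do the work, as an engineer would, in place of code of your own. Each camera call takes 0.05 s, during which the arm holds its last target. There are 200 camera calls.

## Working session

There is one attempt and no reset: what is moved stays moved. The work goes in short steps, Python scripts to look and compute and a tool call to move; the robot and the scene stay as the last step left them, time stands still between calls to the robot, and variables do not carry over. Pictures are saved under pics/ and viewed, at most 10 in all, crops included, and the job is handed in when it is done.

Besides the shell and the picture viewer there is one more tool, called after "Call:" as name([rows], argument=value, ...), one row to a line, values as JSON. play_rows: Moves the arm, as the interface text tells. Its arguments: {"type":"object","properties":{"increments":{"type":"array"},"squeeze":{"type":"number"}},"required":["increments"]}

```bash
mkdir -p pics; cat > h.py <<'E'
import numpy as np, cv2
from workcell import observe, grab_frame, hand_in, find_in
from scipy.spatial.transform import Rotation as R
def ray(p,uv):
    T=np.array(p["world_to_cam"]);x=(uv[0]-p["cx"])/p["fx"];y=(uv[1]-p["cy"])/p["fy"]
    if p.get("fish"):
        r=np.hypot(x,y);d=np.array([x/r*np.sin(r),y/r*np.sin(r),np.cos(r)]) if r>1e-9 else np.array([0,0,1.])
    else: d=np.array([x,y,1.])
    return -T[:3,:3].T@T[:3,3], T[:3,:3].T@d
def onz(p,uv,z):
    o,d=ray(p,uv);return o+d*(z-o[2])/d[2]
def proj(p,X):
    T=np.array(p["world_to_cam"]);c=T[:3,:3]@np.array(X)+T[:3,3]
    if p.get("fish"):
        n=np.hypot(c[0],c[1]);t=np.arctan2(n,c[2]);s=t/n if n>1e-9 else 0
        return np.array([p["cx"]+p["fx"]*c[0]*s,p["cy"]+p["fy"]*c[1]*s])
    return np.array([p["cx"]+p["fx"]*c[0]/c[2],p["cy"]+p["fy"]*c[1]/c[2]])
def tri(p,a,q,b):
    (o1,d1),(o2,d2)=ray(p,a),ray(q,b);A=np.stack([d1,-d2],1);s=np.linalg.lstsq(A,o2-o1,rcond=None)[0]
    x,y=o1+d1*s[0],o2+d2*s[1];return (x+y)/2,np.linalg.norm(x-y)
def grab(n):
    p=grab_frame(n);p["fish"]=n=="wrist";return p
E
python3 - <<'E'
from h import *
np.set_printoptions(precision=4,suppress=True)
P={n:grab(n) for n in("scene","side","wrist")}
cv2.imwrite("pics/a.png",P["scene"]["frame"]);cv2.imwrite("pics/b.png",P["side"]["frame"]);cv2.imwrite("pics/c.png",P["wrist"]["frame"])
for n,p in P.items():
    print(n,p["fx"],p["cx"],p["cy"],ray(p,(p["cx"],p["cy"])))
    for t in("plate","plate_block","plate_cross","plate_edge","bed_top","lip_front","nozzle_tip"):
        print(t,[(np.round(d["position"],1).tolist(),round(d["score"],2)) for d in find_in(p,t)[:4]])
print(observe())
E
```

```text
scene 441.2790792166153 253.62859694480693 187.6798153762141 (array([1.345 , 0.5178, 0.9793]), array([-0.5887, -0.4069, -0.6985]))
plate [([187.2, 154.9], 0.77), ([193.2, 203.8], 0.73)]
plate_block [([194.4, 207.8], 0.84), ([186.1, 152.9], 0.66)]
plate_cross [([183.6, 155.7], 0.87), ([191.8, 203.0], 0.62)]
plate_edge [([185.5, 158.1], 0.79), ([194.2, 203.2], 0.64)]
bed_top [([271.7, 215.1], 0.65)]
lip_front [([267.4, 215.6], 0.85)]
nozzle_tip [([407.5, 261.0], 0.57)]
side 452.03266235439486 250.76977704858334 198.3015142450358 (array([ 0.2355, -1.1038,  0.8145]), array([ 0.2535,  0.8074, -0.5327]))
plate [([265.0, 296.9], 0.93), ([297.9, 248.4], 0.61)]
plate_block [([305.1, 245.0], 0.62), ([262.5, 298.4], 0.58)]
plate_cross [([263.3, 301.1], 0.68), ([301.1, 249.0], 0.63)]
plate_edge [([295.4, 248.4], 0.97), ([260.3, 298.6], 0.69)]
bed_top [([255.8, 194.8], 0.83)]
lip_front [([253.2, 195.3], 0.85)]
nozzle_tip [([275.6, 333.1], 0.58), ([266.5, 175.9], 0.41)]
wrist 297.3186396354542 257.534713538887 188.79173332707552 (array([ 0.2523, -0.4954,  0.3742]), array([-0.2931, -0.0971, -0.9511]))
plate []
plate_block []
plate_cross []
plate_edge []
bed_top []
lip_front []
nozzle_tip []
{'t': 1.2, 'qpos': array([ 1.2023,  0.3109,  0.014 ,  1.5115, -0.0044,  1.3192, -0.0272]), 'qvel': array([ 0.0009, -0.001 ,  0.0004, -0.0013,  0.0008,  0.0013,  0.0007]), 'effort': array([ -0.0001, -37.9815,   0.1457, -23.0867,   0.0122,   0.0019,
         0.    ]), 'tcp_pos': array([ 0.1766, -0.5209,  0.2313]), 'ee_rot': array([-0.    ,  0.9867,  0.1627, -0.    ]), 'ft_force': array([-0.4169,  0.2915, -0.108 ]), 'torque': array([-0.0013, -0.0386, -0.0204]), 'gripper_force': 0.0, 'gripper_width': 0.08559078632954556}
```

```bash
python3 -c "
import cv2
for n in 'ab':
    i=cv2.imread(f'pics/{n}.png');cv2.imwrite(f'pics/{n}2.png',cv2.resize(i,(800,600),interpolation=3))"
```

```text
(no output)
```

View pics/a2.png

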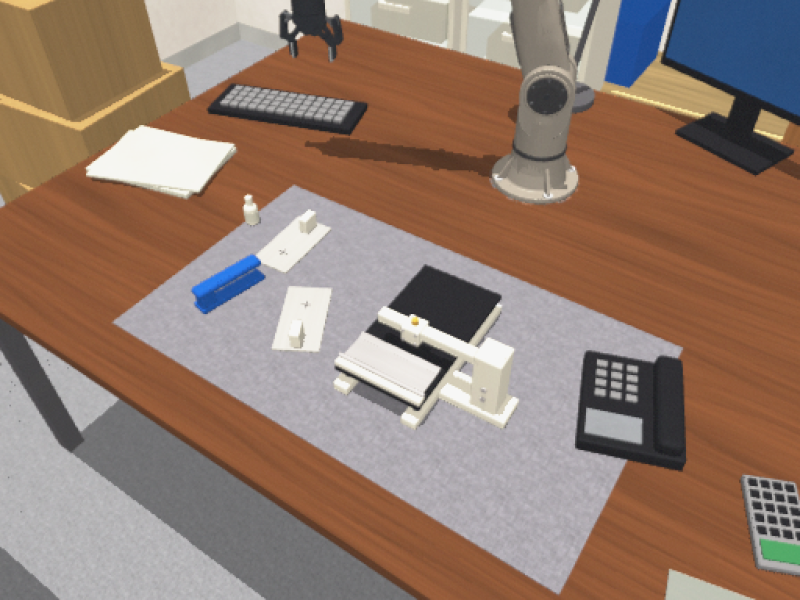

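View pics/b2.png

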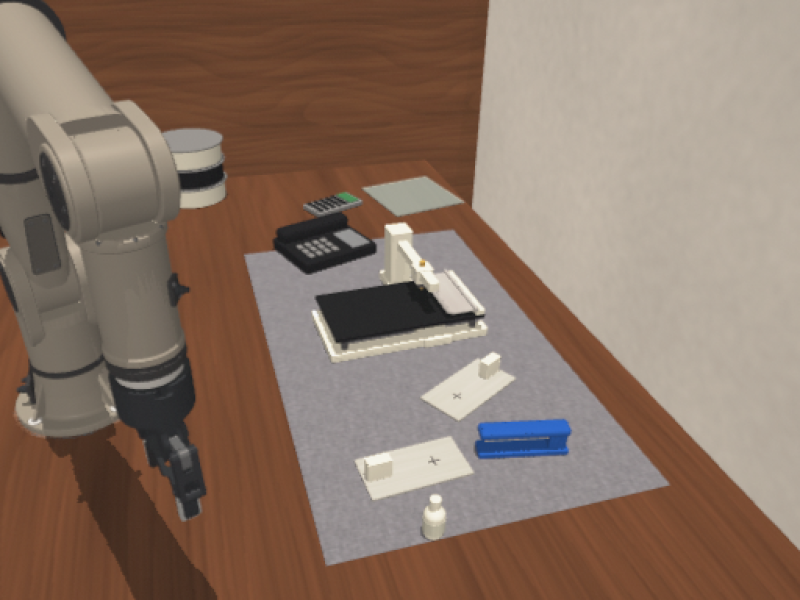

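```bash
python3 - <<'E'
import cv2,numpy as np
a=cv2.imread('pics/a.png');b=cv2.imread('pics/b.png')
# scene plate crop x150-220,y115-180 ; printer x205-340,y165-275
def c(i,x,y,w,h,W,H): return cv2.resize(i[y:y+h,x:x+w],(W,H),interpolation=cv2.INTER_CUBIC)
o=np.zeros((600,800,3),np.uint8)
o[:300,:400]=c(a,150,125,80,60,400,300)   # x5
o[:300,400:]=c(b,220,265,100,75,400,300)  # x4
o[300:,:400]=c(a,205,165,133,100,400,300) # x3
o[300:,400:]=c(b,195,135,133,100,400,300) # x3
cv2.imwrite('pics/d.png',o)
E
```

```text
(no output)
```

View pics/d.png

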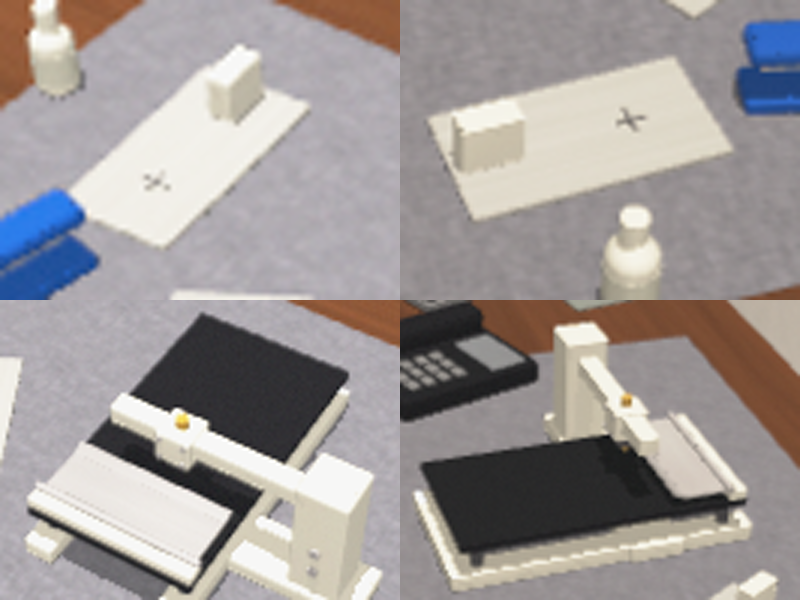

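```bash
cat >> h.py <<'E'
np.set_printoptions(precision=4,suppress=True)
E
python3 - <<'E'
from h import *
s,q=grab("side"),grab("scene")
def cs(u,v,k,x,y,u0,v0): return ((u-u0+.5)/k-.5+x,(v-v0+.5)/k-.5+y)
A=lambda u,v:cs(u,v,5,150,125,0,0)
B=lambda u,v:cs(u,v,4,220,265,400,0)
C=lambda u,v:cs(u,v,400/133,205,165,0,300)
D=lambda u,v:cs(u,v,400/133,195,135,400,300)
for n,p in dict(RL=(428,122),RR=(473,218),FL=(675,57),FR=(732,150),X=(630,119)).items(): print(n,onz(s,B(*p),.005))
for n,p in dict(FL=(167,247),RL=(308,103),FR=(70,190),X=(155,181)).items(): print("sc",n,onz(q,A(*p),.005))
print(tri(s,B(630,119),q,A(155,181)))
for n,p in dict(NL=(421,466),NR=(473,549),FR=(745,502)).items(): print(n,onz(s,D(*p),.055))
for n,p in dict(NR=(203,315),NL=(348,374),FR=(28,512),FL=(190,588)).items(): print("sc",n,onz(q,C(*p),.055))
print(tri(s,D(627,400),q,C(182,422)))
print("nozzle",onz(s,D(626,450),.072))
print(tri(s,D(421,466),q,C(348,374)),tri(s,D(473,549),q,C(203,315)))
E
```

```text
RL [ 0.4302 -0.2963  0.005 ]
RR [ 0.4361 -0.3805  0.005 ]
FL [ 0.6006 -0.2831  0.005 ]
FR [ 0.6044 -0.3715  0.005 ]
X [ 0.5529 -0.3288  0.005 ]
sc FL [ 0.5985 -0.2784  0.005 ]
sc RL [ 0.4293 -0.2937  0.005 ]
sc FR [ 0.5912 -0.3702  0.005 ]
sc X [ 0.5525 -0.3285  0.005 ]
(array([ 0.5527, -0.3286,  0.005 ]), np.float64(0.0004679137089207119))
NL [0.4585 0.1391 0.055 ]
NR [ 0.4757 -0.029   0.055 ]
FR [ 0.7676 -0.0215  0.055 ]
sc NR [ 0.4672 -0.0176  0.055 ]
sc NL [0.4617 0.1491 0.055 ]
sc FR [ 0.7774 -0.007   0.055 ]
sc FL [0.767  0.1595 0.055 ]
(array([0.671 , 0.087 , 0.1331]), np.float64(0.002235717500394425))
nozzle [0.6728 0.0853 0.072 ]
(array([0.4591, 0.1472, 0.0509]), np.float64(0.0021285879161478194)) (array([ 0.4725, -0.0199,  0.0533]), np.float64(0.011955934775342396))
```

Call:
play_rows([
  [[0,0,0.128],[0,0,0],8.5],
  [[0,0,0.128],[0,0,0],8.5],
  [[0,0,0],[3.67,-2.07,0],8.5],
  [[0,0,0],[3.67,-2.07,0],8.5],
  [[0,0,0],[3.67,-2.07,0],8.5],
  [[0,0,0],[3.67,-2.07,0],8.5],
  [[0,0,0],[3.67,-2.07,0],8.5],
  [[0,0,0],[3.67,-2.07,0],8.5],
  [[0,0,0],[3.67,-2.07,0.5],8.5],
  [[0,0,0],[3.67,-2.07,0.5],8.5],
])

```text
t: 2.55
tcp_pos: [0.4589, -0.3343, 0.2213]
ee_rot: [0.0, 0.999, 0.035, 0.0]
ft_force: [-0.1, -0.5, 0.0]
gripper_width: 0.0851
gripper_force: 0.0
```

Call:
play_rows([
  [[0,0,0],[0,0,1],8.5],
  [[0,0,0],[0,0,1],8.5],
  [[0,0,0],[0,0,0],8.5],
])

```text
t: 2.92
tcp_pos: [0.4556, -0.336, 0.2001]
ee_rot: [-0.0, 0.999, 0.034, -0.001]
ft_force: [-0.6, 0.1, 0.1]
gripper_width: 0.0852
gripper_force: 0.0
```

```bash
python3 - <<'E'
from h import *
o=observe();print(o["t"],o["tcp_pos"],o["ee_rot"],o["qpos"],o["ft_force"])
p=grab("wrist")
i=cv2.resize(p["frame"],(800,600),interpolation=3)
cv2.imwrite("pics/e.png",i);np.save("e.npy",p,allow_pickle=True)
for t in("plate_block","plate_cross","plate_edge","bottle","stapler"): print(t,[(np.round(d["position"],1).tolist(),round(d["score"],2)) for d in find_in(p,t)[:3]])
E
```

```text
2.925 [ 0.4556 -0.336   0.2001] [-0.0004  0.9994  0.034  -0.0015] [ 0.6927  0.3687 -0.1201  1.5113  0.0464  1.2672 -0.9362] [-0.6128  0.0521  0.0831]
plate_block [([140.8, 15.4], 0.85), ([257.2, 109.9], 0.81)]
plate_cross [([141.7, 16.2], 0.95), ([257.4, 107.7], 0.91)]
plate_edge [([138.5, 14.6], 0.81), ([257.0, 107.1], 0.7)]
bottle [([371.5, 135.3], 0.86)]
stapler [([262.3, 5.8], 0.74)]
```

View pics/e.png

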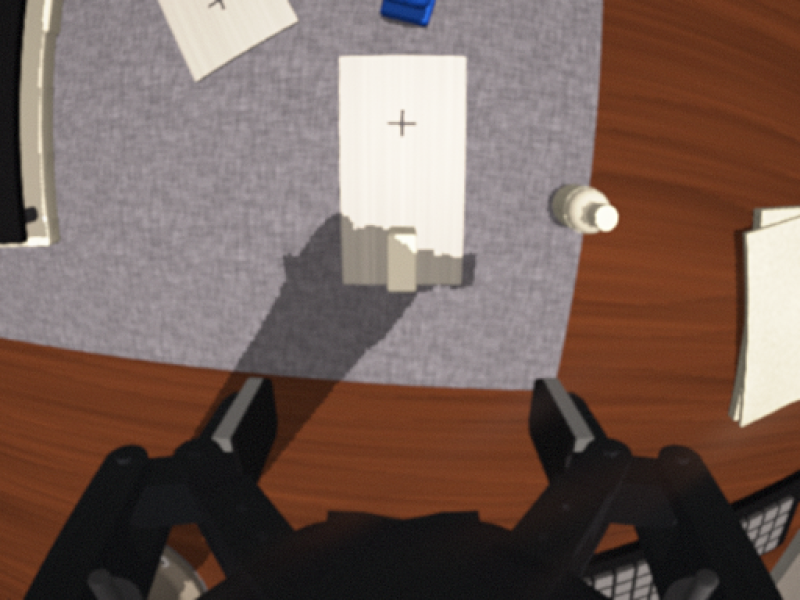

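```bash
python3 - <<'E'
from h import *
p=np.load("e.npy",allow_pickle=True).item()
w=lambda u,v,z:onz(p,((u+.5)*.64-.5,(v+.5)*.64-.5),z)
c=[w(339,56,.005),w(466,56,.005),w(342,286,.005),w(463,286,.005)]
print(np.array(c),np.mean(c,0),w(402,123,.005))
print("block top rear L/R",w(388,291,.041),w(415,291,.041))
f,r=(c[0]+c[1])/2,(c[2]+c[3])/2;print(np.degrees(np.arctan2(*(f-r)[1::-1])),np.linalg.norm(f-r),np.linalg.norm(c[0]-c[1]))
o=observe();x=R.from_quat(o["ee_rot"][[1,2,3,0]]).as_matrix();print(x, np.degrees(np.arctan2(x[1,0],x[0,0])))
E
```

```text
[[ 0.6017 -0.2803  0.005 ]
 [ 0.6079 -0.3709  0.005 ]
 [ 0.4293 -0.2912  0.005 ]
 [ 0.4357 -0.3838  0.005 ]] [ 0.5186 -0.3316  0.005 ] [ 0.5541 -0.3288  0.005 ]
block top rear L/R [ 0.4392 -0.3272  0.041 ] [ 0.4405 -0.3456  0.041 ]
3.947512246036163 0.17267119442921786 0.09085928854574218
[[ 0.9976  0.0699  0.0008]
 [ 0.0699 -0.9976 -0.0007]
 [ 0.0007  0.0008 -1.    ]] 4.008186297102833
```

Call:
play_rows([
  [[0,0,0],[0.33,-0.03,2.5],8.5],
  [[0,0,0],[0,0,3],8.5],
  [[0,0,0],[0,0,3],8.5],
  [[0,0,0],[0,0,3],8.5],
  [[0,0,0],[0,0,3],8.5],
  [[0,0,0],[0,0,2.4],8.5],
  [[0,0,0],[0,0,1.5],8.5],
  [[0,0,0],[0,0,0.5],8.5],
  [[0,0,0],[0,0,0],8.5],
], squeeze=70)

```text
t: 4.35
tcp_pos: [0.4614, -0.3346, 0.0127]
ee_rot: [0.0, 0.999, 0.035, 0.0]
ft_force: [0.1, 0.6, -0.2]
gripper_width: 0.0856
gripper_force: 0.0
```

Call:
play_rows([
  [[0,0,0],[0,0,0],1],
  [[0,0,0],[0,0,0],1],
  [[0,0,0],[0,0,0],1],
  [[0,0,0],[0,0,0],1],
  [[0,0,0],[0,0,0],1],
  [[0,0,0],[0,0,0],1],
  [[0,0,0],[0,0,0],1],
  [[0,0,0],[0,0,0],1],
])

```text
t: 5.35
tcp_pos: [0.4613, -0.3348, 0.0128]
ee_rot: [0.0, 0.999, 0.035, 0.0]
ft_force: [-0.4, -0.3, 5.5]
gripper_width: 0.0192
gripper_force: 69.7
```

Call:
play_rows([
  [[0,0,0],[0,0,-1],1],
  [[0,0,0],[0,0,-2],1],
  [[0,0,0],[0,0,-2.5],1],
  [[0,0,0],[0,0,-2.5],1],
  [[0,0,0],[0,0,-2.5],1],
  [[0,0,0],[0,0,-2.5],1],
  [[0,0,0],[0,0,0],1],
  [[0,0,0],[0,0,0],1],
])

```text
t: 6.35
tcp_pos: [0.4599, -0.3336, 0.1407]
ee_rot: [-0.001, 0.999, 0.035, -0.001]
ft_force: [-0.6, 0.8, -2.3]
gripper_width: 0.0191
gripper_force: 69.0
```

```bash
python3 - <<'E'
from h import *
o=observe();print(o["t"],o["tcp_pos"],o["ee_rot"],o["ft_force"],o["torque"],o["gripper_width"])
p=grab("wrist");s=grab("side")
o=np.zeros((600,800,3),np.uint8)
o[:,:]=cv2.resize(p["frame"],(800,600),interpolation=3)
o[330:,:400]=cv2.resize(s["frame"][200:335,150:350],(400,270))
cv2.imwrite("pics/f.png",o);np.save("f.npy",p,allow_pickle=True)
E
```

```text
6.35 [ 0.4599 -0.3336  0.1407] [-0.001   0.9994  0.0355 -0.0013] [-0.5511  0.8464 -2.2833] [-0.0014  0.1041  0.0113] 0.019114933498588692
```

View pics/f.png

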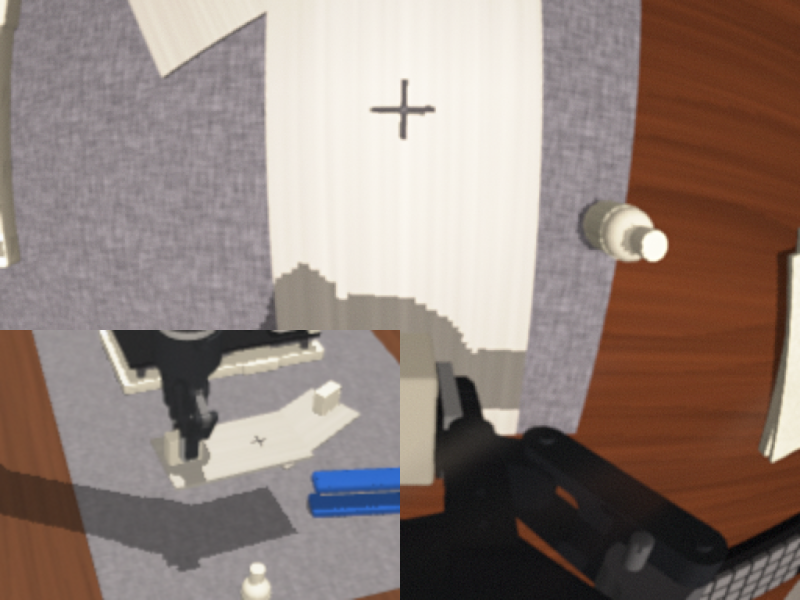

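```bash
python3 - <<'E'
from h import *
p=np.load("f.npy",allow_pickle=True).item()
w=lambda u,v,z:onz(p,((u+.5)*.64-.5,(v+.5)*.64-.5),z)
o=observe();print(o["tcp_pos"])
M=R.from_quat(o["ee_rot"][[1,2,3,0]]).as_matrix()
for z in (.113,.118,.123,.128,.133,.138): print(z,M.T@(w(403.5,109,z)-o["tcp_pos"]),np.linalg.norm(w(371,109,z)-w(436,109,z)), np.linalg.norm(w(405,79,z)-w(403.5,139,z)))
e=np.load("e.npy",allow_pickle=True).item();w2=lambda u,v,z:onz(e,((u+.5)*.64-.5,(v+.5)*.64-.5),z)
print(np.linalg.norm(w2(387,123,.005)-w2(417,123,.005)))
# width of plate near cross row
print([np.linalg.norm(w(266,109,z)-w(544,109,z)) for z in(.123,.128,.133)])
E
```

```text
[ 0.4597 -0.3336  0.1404]
0.113 [0.0951 0.0006 0.0271] 0.02345878971703688 0.0223289734277888
0.118 [0.0947 0.0006 0.0221] 0.022774305314977112 0.021677454990150603
0.123 [0.0942 0.0006 0.0171] 0.022089820912917304 0.021025936552512184
0.128 [0.0938 0.0006 0.0121] 0.021405336510857555 0.020374418114873987
0.133 [0.0934 0.0005 0.0071] 0.02072085210879768 0.019722899677235683
0.138 [0.0929 0.0005 0.0021] 0.020036367706737924 0.019071381239597375
0.02141143999987487
[np.float64(0.09709664763266972), np.float64(0.09408797042071486), np.float64(0.09107929320875999)]
```

Call:
play_rows([
  [[0,0,0],[0.5,-1.5,0],1],
  [[0,0,0],[0.5,-3,0],1],
  [[0,0,0],[0.6,-3.5,0],1],
  [[0,0,0],[0.6,-3.5,0],1],
  [[0,0,0],[0.6,-3.5,0],1],
  [[0,0,0],[0.6,-3.5,0],1],
  [[0,0,0],[0.5,-3.5,0],1],
  [[0,0,0.036],[0.37,-2.76,0],1],
  [[0,0,0],[0,0,0],1],
  [[0,0,0],[0,0,0],1],
])

```text
t: 7.7
tcp_pos: [0.4857, -0.0844, 0.142]
ee_rot: [0.0, 1.0, 0.018, -0.0]
ft_force: [-0.7, -0.6, -2.2]
gripper_width: 0.0187
gripper_force: 68.9
```

```bash
python3 - <<'E'
from h import *
o=observe();print(o["t"],o["tcp_pos"],o["ee_rot"],o["ft_force"],o["torque"],o["gripper_width"])
p=grab("wrist")
cv2.imwrite("pics/g.png",cv2.resize(p["frame"],(800,600),interpolation=3));np.save("g.npy",p,allow_pickle=True)
for t in("lip_front","bed_top","nozzle_tip"): print(t,[(np.round(d["position"],1).tolist(),round(d["score"],2)) for d in find_in(p,t)[:3]])
E
```

```text
7.7 [ 0.4857 -0.0844  0.142 ] [ 0.0002  0.9998  0.0178 -0.0004] [-0.7291 -0.5823 -2.2173] [-0.0141  0.0906  0.0023] 0.018676662236249756
lip_front [([96.5, 104.1], 0.74)]
bed_top []
nozzle_tip []
```

View pics/g.png

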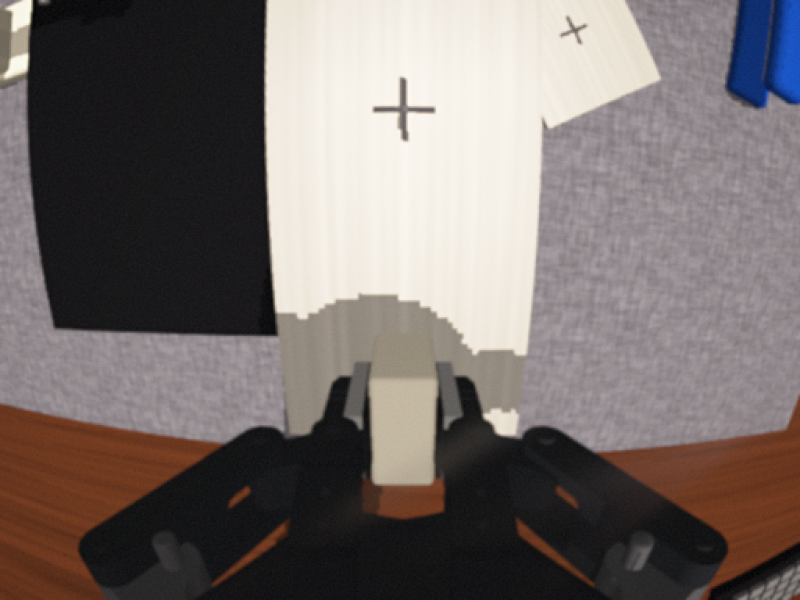

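```bash
python3 - <<'E'
from h import *
p=np.load("g.npy",allow_pickle=True).item()
w=lambda u,v,z:onz(p,((u+.5)*.64-.5,(v+.5)*.64-.5),z)
a,b,c,d=w(55,328,.055),w(275,335,.055),w(30,90,.055),w(34,10,.055)
print(a,b,c,d); f=lambda u:np.degrees(np.arctan2(u[1],u[0]))
print("near edge yaw",f(a-b)-90,"left edge yaw",f(c-a),f(d-a))
s,q=grab("side"),grab("scene")
print("carriage screw etc")
for t in("lip_front","nozzle_tip","plate_cross"): print(t,[[(np.round(d["position"],1).tolist(),round(d["score"],2)) for d in find_in(x,t)[:3]] for x in(s,q)])
def c(i,x,y,w,h): return cv2.resize(i[y:y+h,x:x+w],(400,600),interpolation=cv2.INTER_CUBIC)
o=np.hstack([c(q["frame"],245,185,60,90),c(s["frame"],250,140,60,90)])  # x6.667
cv2.imwrite("pics/hh.png",o)
E
```

```text
[0.4592 0.147  0.055 ] [ 0.465  -0.0148  0.055 ] [0.6153 0.15   0.055 ] [0.6689 0.1516 0.055 ]
near edge yaw 2.0631837609881956 left edge yaw 1.096381779138252 1.2615217225990827
carriage screw etc
lip_front [[([279.5, 188.3], 0.89)], [([270.4, 218.5], 0.56)]]
nozzle_tip [[], [([264.8, 212.3], 0.53), ([239.1, 156.5], 0.43)]]
plate_cross [[([300.7, 249.5], 0.96)], [([241.2, 161.7], 0.9)]]
```

View pics/hh.png

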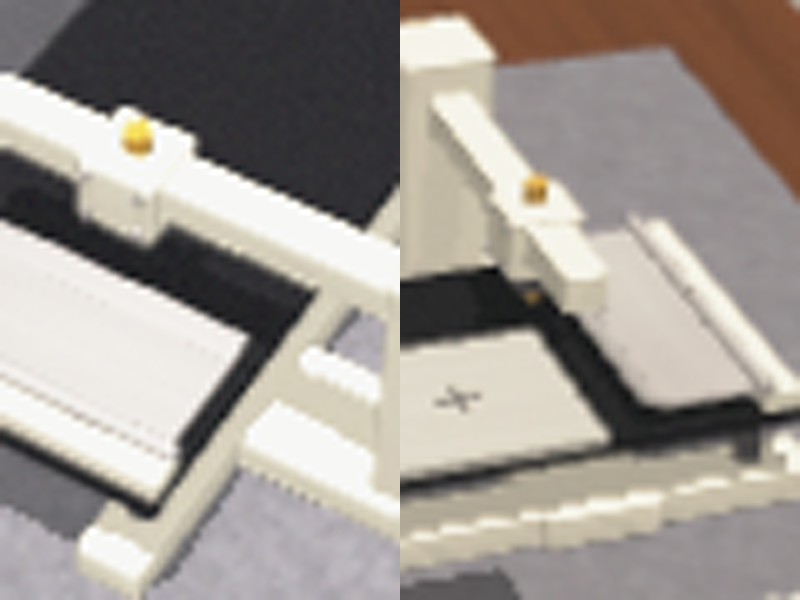

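Call:
play_rows([
  [[0,0,0],[0.12,-2,0],1],
  [[0,0,0],[0.12,-3.5,0],1],
  [[0,0,0],[0.12,-3.5,0],1],
  [[0,0,0],[0.12,-3.5,0],1],
  [[0,0,0],[0.12,-2.5,1],1],
  [[0,0,0],[0.12,-1.43,1.5],1],
  [[0,0,0],[0,0,2],1],
  [[0,0,0],[0,0,1.5],1],
  [[0,0,0],[0,0,0.5],1],
  [[0,0,0],[0,0,0],1],
])

```text
t: 9.55
tcp_pos: [0.4876, 0.0797, 0.0772]
ee_rot: [0.0, 1.0, 0.017, -0.0]
ft_force: [0.2, -0.4, -1.1]
gripper_width: 0.0189
gripper_force: 69.0
```

```bash
python3 - <<'E'
from h import *
o=observe();print(o["t"],o["tcp_pos"],o["ee_rot"],o["ft_force"],o["torque"],o["gripper_width"])
s,q,p=grab("side"),grab("scene"),grab("wrist")
S=lambda u,v:((u-400+.5)/6.667-.5+250,(v+.5)/6.667-.5+140)
Q=lambda u,v:((u+.5)/6.667-.5+245,(v+.5)/6.667-.5+185)
print("tip",onz(s,S(531,302),.072),"screw",tri(s,S(537,190),q,Q(138,135)),onz(s,S(537,190),.142),onz(q,Q(138,135),.142))
# carriage top z .138 corners, scene: left (122,108) right(195,143)
def c(i,x,y,w,h): return cv2.resize(i[y:y+h,x:x+w],(400,600),interpolation=cv2.INTER_CUBIC)
o=np.zeros((600,800,3),np.uint8)
o[:,:400]=c(s["frame"],235,130,80,120) # x5
o[:,400:]=cv2.resize(p["frame"][:256],(400,200)).repeat(1,0) if 0 else 0
o[:300,400:]=cv2.resize(p["frame"],(400,300));o[300:,400:]=cv2.resize(q["frame"][160:260,200:333],(400,300),interpolation=3)
cv2.imwrite("pics/i.png",o)
E
```

```text
9.55 [0.4876 0.0797 0.0772] [ 0.0001  0.9999  0.0171 -0.0001] [ 0.2451 -0.4316 -1.1364] [ 0.0125  0.0782 -0.0308] 0.018940352827479245
tip [0.6703 0.0838 0.072 ] screw (array([0.6703, 0.0864, 0.1332]), np.float64(0.0031840408668246476)) [0.6655 0.0692 0.142 ] [0.6756 0.0913 0.142 ]
```

View pics/i.png

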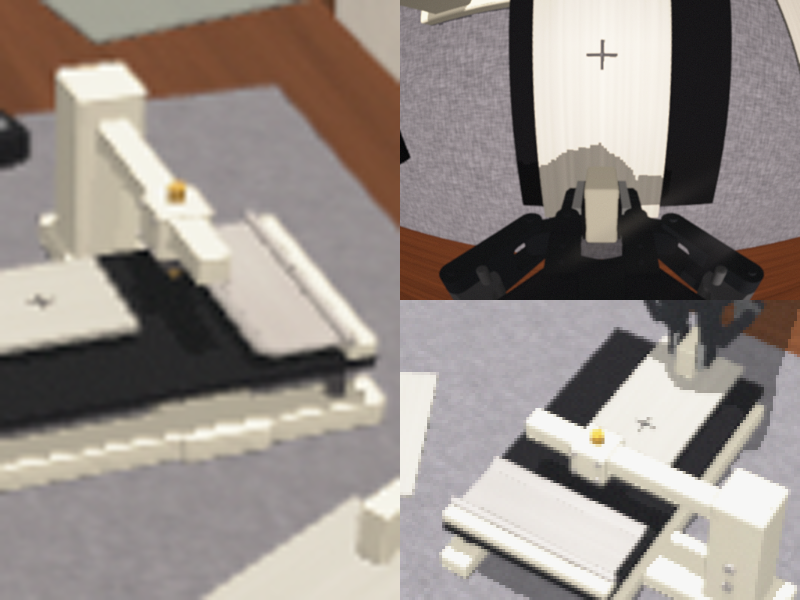

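```bash
python3 - <<'E'
from h import *
s,q=grab("side"),grab("scene")
k=np.array([.5809,.0825,.0694])
c=((40.5)/5-.5+235,(301.5)/5-.5+130);t=((174.5)/5-.5+235,(276)/5-.5+130)
d=((245.5)/3.0075-.5+200,(124.5)/3-.5+160)
x=onz(s,c,.0694);print("side cross",x,"bias",x-k,"tip",onz(s,t,.072))
x=onz(q,d,.0694);print("scene cross",x,x-k)
for im,n in((s,"s"),(q,"q")): print(n,[(d["position"],d["score"]) for d in find_in(im,"plate_cross")[:3]],proj(im,k))
E
```

```text
side cross [0.5798 0.0812 0.0694] bias [-0.0011 -0.0013  0.    ] tip [0.6712 0.0847 0.072 ]
scene cross [0.5799 0.0839 0.0694] [-0.001   0.0014  0.    ]
s [([300.9, 249.6], 0.69)] [242.8138 189.5521]
q [([290.8, 193.3], 0.8), ([188.8, 202.8], 0.58)] [280.5085 201.0168]
```

Call:
play_rows([
  [[0,0,0],[0,0,0.5],1],
  [[0,0,0],[0,0,0.2],1],
  [[0,0,0],[0,0,0.1],1],
  [[0,0,0],[0,0,0.1],1],
  [[0,0,0],[0,0,0],1],
  [[0,0,0],[0,0,0],1],
])

```text
t: 10.65
tcp_pos: [0.4876, 0.0801, 0.0684]
ee_rot: [-0.0, 1.0, 0.017, 0.0]
ft_force: [-0.6, 0.7, -1.7]
gripper_width: 0.0189
gripper_force: 69.0
```

Call:
play_rows([
  [[0,0,0],[0,0,0.1],1],
  [[0,0,0],[0,0,0],1],
  [[0,0,0],[0,0,0],1],
])

```text
t: 11.02
tcp_pos: [0.4877, 0.0801, 0.0677]
ee_rot: [0.0, 1.0, 0.017, 0.0]
ft_force: [-1.0, -0.2, 2.3]
gripper_width: 0.0187
gripper_force: 69.4
```

Call:
play_rows([
  [[0,0,0],[0,0,0.06],1],
  [[0,0,0],[0,0,0],1],
  [[0,0,0],[0,0,0],1],
])

```text
t: 11.4
tcp_pos: [0.4877, 0.0801, 0.0669]
ee_rot: [-0.0, 1.0, 0.017, 0.0]
ft_force: [-1.4, 0.1, 3.4]
gripper_width: 0.0191
gripper_force: 69.6
```

Call:
play_rows([
  [[0,0,0],[0,0,-0.06],1],
  [[0,0,0],[0.4,0,0],1],
  [[0,0,0],[0.7,0,0],1],
  [[0,0,0],[0.7,0,0],1],
  [[0,0,0],[0.7,0,0],1],
  [[0,0,0],[0.7,0,0],1],
  [[0,0,0],[0.6,0,0],1],
  [[0,0,0],[0,0,0],1],
])

```text
t: 12.4
tcp_pos: [0.527, 0.0814, 0.0675]
ee_rot: [-0.0, 1.0, 0.017, 0.001]
ft_force: [1.1, 1.0, 3.1]
gripper_width: 0.0189
gripper_force: 69.6
```

```bash
python3 - <<'E'
from h import *
o=observe();print(o["t"],o["tcp_pos"],o["ee_rot"],o["ft_force"],o["torque"],o["gripper_width"])
s,q=grab("side"),grab("scene")
o=np.zeros((600,800,3),np.uint8)
o[:,:400]=cv2.resize(s["frame"][130:250,235:315],(400,600),interpolation=2)
o[:,400:]=cv2.resize(q["frame"][160:280,230:310],(400,600),interpolation=2)
cv2.imwrite("pics/j.png",o)
E
```

```text
12.4 [0.527  0.0814 0.0675] [-0.0001  0.9998  0.0173  0.0012] [1.1247 1.0032 3.0815] [-0.0355  0.0751 -0.0195] 0.018926626941717112
```

View pics/j.png

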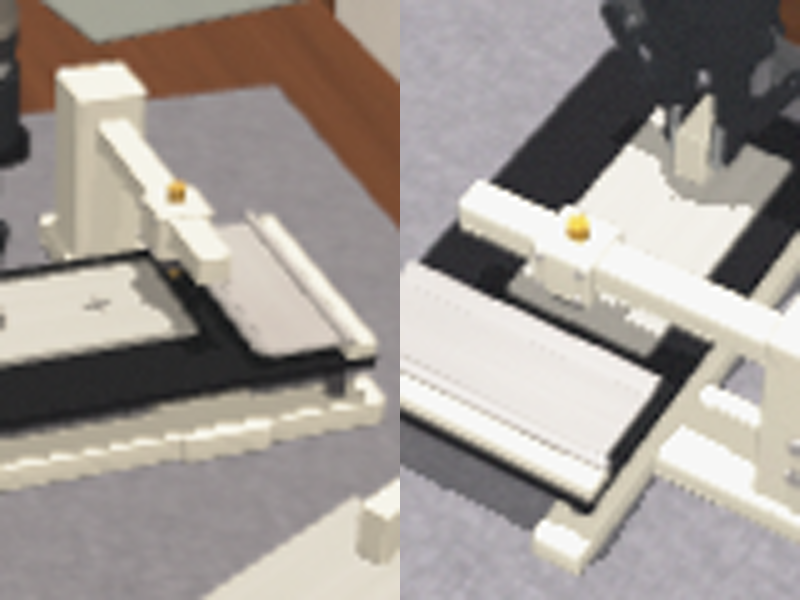

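Call:
play_rows([
  [[0,0,0],[0.5,0,0],1],
  [[0,0,0],[0.5,0,0],1],
  [[0,0,0],[0.5,0,0],1],
  [[0,0,0],[0.5,0,0],1],
  [[0,0,0],[0.5,0,0],1],
  [[0,0,0],[0,0,0],1],
])

```text
t: 13.25
tcp_pos: [0.5516, 0.0823, 0.0674]
ee_rot: [-0.0, 1.0, 0.017, 0.001]
ft_force: [0.0, 0.7, 3.7]
gripper_width: 0.0185
gripper_force: 69.6
```

Call:
play_rows([
  [[0,0,0],[0.5,0,0],1],
  [[0,0,0],[0.5,0,0],1],
  [[0,0,0],[0.5,0,0],1],
  [[0,0,0],[0.5,0,0],1],
  [[0,0,0],[0,0,0],1],
  [[0,0,0],[0,0,0],1],
])

```text
t: 14.0
tcp_pos: [0.5716, 0.083, 0.0676]
ee_rot: [-0.0, 1.0, 0.017, 0.001]
ft_force: [0.2, -0.0, 3.5]
gripper_width: 0.019
gripper_force: 69.6
```

```bash
python3 - <<'E'
from h import *
o=observe();print(o["t"],o["tcp_pos"],o["ee_rot"],o["ft_force"],o["torque"],o["gripper_width"])
s,q=grab("side"),grab("scene")
o=np.zeros((600,800,3),np.uint8)
o[:,:400]=cv2.resize(s["frame"][155:215,250:290],(400,600),interpolation=2)
o[:,400:]=cv2.resize(q["frame"][160:280,230:310],(400,600),interpolation=2)
cv2.imwrite("pics/k.png",o)
E
```

```text
14.0 [0.5716 0.083  0.0676] [-0.0001  0.9998  0.0174  0.0012] [ 0.175  -0.0347  3.5379] [-0.0258  0.0494 -0.0261] 0.01895130408273276
```

View pics/k.png

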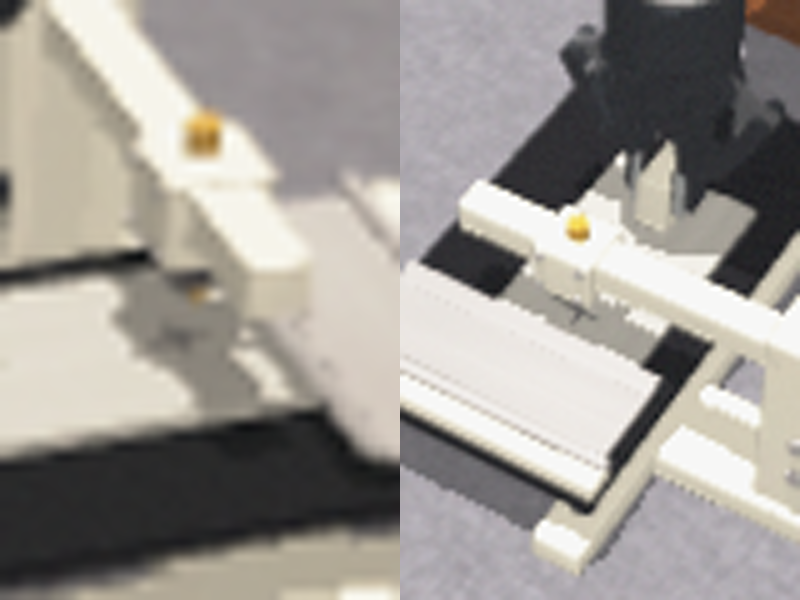

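```bash
python3 - <<'E'
from h import *
s=grab("side");o=observe()
S=lambda u,v:((u+.5)/10-.5+250,(v+.5)/10-.5+155)
M=R.from_quat(o["ee_rot"][[1,2,3,0]]).as_matrix()
k=o["tcp_pos"]+M@np.array([.0934,.0005,0])
c=onz(s,S(180,337),.0596);t=onz(s,S(197,300),.072)
print("kin cross",k,"side cross",c,"tip",t,"need",t-c,"in tool mm",M.T@(t-c)*1e3)
E
```

```text
kin cross [0.665  0.0857 0.068 ] side cross [0.6653 0.0845 0.0596] tip [0.671  0.0857 0.072 ] need [0.0058 0.0012 0.0124] in tool mm [  5.8268  -0.9625 -12.3844]
```

Call:
play_rows([
  [[0,0,0],[0.3,-0.02,0],1],
  [[0,0,0],[0.35,-0.025,0],1],
  [[0,0,0],[0,0,0],1],
  [[0,0,0],[0,0,0],1],
])

```text
t: 14.65
tcp_pos: [0.5769, 0.0836, 0.0672]
ee_rot: [0.0, 1.0, 0.017, -0.0]
ft_force: [-2.0, 0.1, 3.2]
gripper_width: 0.0193
gripper_force: 69.7
```

```bash
python3 - <<'E'
from h import *
o=observe();print(o["t"],o["tcp_pos"],o["ee_rot"],o["ft_force"])
s,q=grab("side"),grab("scene")
M=R.from_quat(o["ee_rot"][[1,2,3,0]]).as_matrix()
k=o["tcp_pos"]+M@np.array([.0934,.0005,0]);k[2]=.0596
print("side pred",proj(s,k),"scene pred",proj(q,k), "tip", proj(s,[.672,.086,.072]))
a=cv2.cvtColor(s["frame"],6);b=cv2.cvtColor(q["frame"],6)
print("side rows181-194 cols 262-278");print(a[181:195,262:279])
print("scene");u,v=np.round(proj(q,k)).astype(int);print(v-7,u-8);print(b[v-7:v+8,u-8:u+10])
print("side sat tip");h=cv2.cvtColor(s["frame"],40)[...,1];print(h[180:189,264:276])
E
```

```text
14.65 [0.5769 0.0836 0.0672] [ 0.      0.9998  0.0175 -0.0001] [-1.9887  0.0953  3.1771]
side pred [268.8101 187.7576] scene pred [264.5789 223.5208] tip [269.5057 184.4651]
side rows181-194 cols 262-278
[[ 47  56  67  88 156 176 178 176 162 154 154 154 197 236 242 242 240]
 [ 97 110 128 134 112 100  87  74  71 130 152 153 162 191 198 198 198]
 [141 133 134 133 123  91  77  82  96 106 141 153 163 194 199 196 195]
 [164 134 135 135 134 126 111 114 151 144 139 150 165 192 197 193 192]
 [161 135 136 136 135 135 135 130 132 134 134 147 168 190 194 191 192]
 [135 136 134 135 136 131 129 134 134 135 135 152 172 179 188 193 196]
 [142 134 135 136 135 122 102 121 129 129 134 194 174 138 153 182 195]
 [181 142 136 136 133 123 104  98 106 108 128 135 195 161 139 160 185]
 [221 167 136 136 126 124 132 112 128 134 134 152 157 157 141 143 165]
 [221 180 159 142 134 135 135 124 131 134 134 191 215 218 178 140 142]
 [219 219 219 179 157 141 134 133 133 134 134 134 192 216 219 164 134]
 [219 219 219 220 219 179 142 135 135 134 133 134 134 194 217 180 142]
 [219 220 220 219 220 220 180 143 134 134 13
[... 1011 characters left out ...]
]
 [234 227 236 239 239 237 237 237 236 237 235 233 210 170 161 162 162 159]
 [233 231 234 227 236 238 239 238 237 236 236 238 235 234 233 234 175 157]
 [232 232 233 231 234 227 236 238 239 238 238 236 237 238 239 238 234 232]]
side sat tip
[[  9  23  37  40  40  40  39  38  38  39  18  12]
 [ 25  25  38  37  41  39  38  38  38  40  39  20]
 [ 27  29  26  29  23  10  10  38  38  38  39  38]
 [ 28  28  28  22  22  54  51  34  36  38  39  39]
 [ 31  31  28  27  43 105  75  42  32  36  40  39]
 [ 29  27  29  29  29  63  39  28  28  35  41  38]
 [ 28  27  29  28  29  28  28  28  26  29  37  39]
 [ 27  27  29  26  22  24  27  27  28  29  31  29]
 [ 29  27  29  26  21  20  23  25  27  27  29  29]]
```

Call:
play_rows([
  [[0,0,0],[0.14,0.05,0],1],
  [[0,0,0],[0,0,0],1],
  [[0,0,0],[0,0,0],1],
  [[0,0,0],[0,0,0],1],
])

```text
t: 15.25
tcp_pos: [0.5783, 0.0834, 0.0673]
ee_rot: [-0.0, 1.0, 0.018, -0.0]
ft_force: [-1.5, 0.6, 3.6]
gripper_width: 0.019
gripper_force: 69.7
```

```bash
cat > m.py <<'E'
from h import *
o=observe();print(o["t"],o["tcp_pos"],o["ee_rot"],o["ft_force"])
s,q=grab("side"),grab("scene")
M=R.from_quat(o["ee_rot"][[1,2,3,0]]).as_matrix()
k=o["tcp_pos"]+M@np.array([.0934,.0005,0]);k[2]=o["tcp_pos"][2]-.0078
print("kin cross",k,"side pred",proj(s,k),"scene pred",proj(q,k), "tip", proj(s,[.672,.086,.072]),proj(q,[.672,.086,.072]))
u,v=np.round(proj(s,k)).astype(int)
print("side",v-4,u-6);print(cv2.cvtColor(s["frame"],6)[v-4:v+6,u-6:u+7])
h=cv2.cvtColor(q["frame"],40)[...,1];u,v=np.round(proj(q,[.672,.086,.072])).astype(int)
print("scene sat",v-6,u-6);print(h[v-6:v+6,u-6:u+7])
E
python3 m.py
```

```text
15.25 [0.5783 0.0834 0.0673] [-0.0001  0.9998  0.0176 -0.    ] [-1.509   0.5807  3.6495]
kin cross [0.6717 0.0862 0.0595] side pred [269.2563 187.7573] scene pred [264.2205 223.8474] tip [269.5057 184.4651] [264.1335 220.8752]
side 184 263
[[134 135 134 135 126 111 114 151 143 140 150 164 191]
 [136 136 136 135 136 134 129 134 134 136 147 169 190]
 [134 135 135 135 134 130 133 134 134 135 153 172 180]
 [135 135 135 135 134 101 117 129 128 131 194 174 138]
 [143 137 136 133 121 111  93  97 106 119 132 196 160]
 [167 137 136 126 122 133 117 105 128 135 151 157 156]
 [180 160 142 134 135 134 135 125 131 133 191 215 217]
 [220 219 179 159 141 134 134 133 134 134 134 192 216]
 [219 219 219 220 179 142 135 134 134 134 134 135 193]
 [219 220 220 219 219 180 142 134 135 135 134 136 137]]
scene sat 215 258
[[33 31 32 33 33 32 28 22 24 33 33 34 32]
 [23 33 33 32 31 31 31 29 32 32 33 32 33]
 [21 29 33 33 32 33 33 34 33 31 32 31 33]
 [22 25 31 33 31 32 32 33 33 31 30 33 24]
 [19 19 22 25 29 31 30 13 32 34 34 28 12]
 [19 22 22 18 18 23 19 18 24 32 28 25 19]
 [20 22 20 20 21 20 18 12 22 31 22 21 19]
 [23 19 17 23 16 18 19 14 14 22 21 20 21]
 [12 22 20 19 19 16 13 14 18 20 20 20 20]
 [ 9 21 21 20 19 22  7  8 11 23 22 23 22]
 [ 7 10 12 20 20 17 13 17 20 16 19 20 22]
 [ 8  9  7  9 11 19 19 20 21 22 22 22 22]]
```

Call:
play_rows([
  [[0,0,0],[0.02,0.05,0],1],
  [[0,0,0],[0,0,0.1],1],
  [[0,0,0],[0,0,0.1],1],
  [[0,0,0],[0,0,0.1],1],
  [[0,0,0],[0,0,0.1],1],
  [[0,0,0],[0,0,0],1],
  [[0,0,0],[0,0,0],1],
  [[0,0,0],[0,0,0],1],
])

```text
t: 16.35
tcp_pos: [0.5788, 0.0831, 0.0639]
ee_rot: [-0.0, 1.0, 0.018, 0.0]
ft_force: [-4.1, 1.6, 5.7]
gripper_width: 0.0191
gripper_force: 70.1
```

```bash
python3 m.py | head -16
```

```text
16.35 [0.5788 0.0831 0.0639] [-0.0002  0.9998  0.0175  0.0003] [-4.106   1.5773  5.742 ]
kin cross [0.6722 0.0858 0.0561] side pred [269.3938 188.6819] scene pred [264.0094 224.7156] tip [269.5057 184.4651] [264.1335 220.8752]
side 185 263
[[134 134 135 134 134 135 156 201 211 160 147 168 191]
 [135 136 137 135 135 136 134 134 134 135 133 166 181]
 [134 134 135 134 134 130 134 135 135 135 153 141 134]
 [135 135 135 135 131 109 120 130 129 134 194 175 141]
 [143 137 137 135 117 108  95 109 110 130 136 195 160]
 [168 137 136 136 136 136 125 109 128 134 152 156 157]
 [180 159 141 135 134 135 134 125 130 133 191 215 217]
 [219 219 179 158 142 134 134 134 134 134 134 193 216]
 [219 220 220 220 179 141 135 135 133 134 135 134 193]
 [220 220 220 219 219 181 143 134 136 135 136 137 135]]
scene sat 215 258
[[31 33 33 34 33 30 30 19 24 32 33 33 30]
 [25 34 33 34 33 33 31 30 31 30 32 34 32]
```

Call:
play_rows([
  [[0,0,0],[0,0,0.06],1],
  [[0,0,0],[0,0,0.05],1],
  [[0,0,0],[0,0,0],1],
  [[0,0,0],[0,0,0],1],
  [[0,0,0],[0,0,0],1],
  [[0,0,0],[0,0,0],1],
])

```text
t: 17.2
tcp_pos: [0.5788, 0.0831, 0.063]
ee_rot: [-0.0, 1.0, 0.018, 0.0]
ft_force: [-4.4, -0.1, 7.3]
gripper_width: 0.0188
gripper_force: 70.3
```

```bash
python3 m.py | head -13; python3 - <<'E'
from h import *
p=grab("wrist");print([(d["position"],d["score"]) for d in find_in(p,"lip_front")])
print([observe()["ft_force"] for _ in range(2)])
s=grab("scene");a=np.load  # nothing moved check: stapler/phone/bottle
for t in("phone","stapler","bottle"): print(t,[(d["position"],round(d["score"],2)) for d in find_in(s,t)[:1]])
E
```

```text
17.2 [0.5788 0.0831 0.063 ] [-0.0002  0.9998  0.0176  0.0004] [-4.3676 -0.0645  7.2732]
kin cross [0.6722 0.0859 0.0552] side pred [269.3851 188.9194] scene pred [264.0093 224.9376] tip [269.5057 184.4651] [264.1335 220.8752]
side 185 263
[[134 134 134 135 135 134 157 199 211 161 147 167 190]
 [136 136 135 136 135 135 135 135 135 135 134 166 181]
 [135 135 135 135 135 132 133 135 135 135 152 142 138]
 [135 135 135 135 135 123 125 128 129 131 193 174 143]
 [143 135 136 133 131 121  97  97 106 119 132 195 161]
 [168 137 135 125 113 118 113 104 127 134 134 150 156]
 [168 136 135 136 135 134 135 124 130 133 134 202 217]
 [179 158 158 159 142 134 134 133 133 133 133 192 215]
 [219 219 219 219 179 141 134 134 134 134 134 134 204]
 [219 220 220 219 219 165 134 136 134 135 135 135 196]]
[([360.9, 172.5], 0.72), ([258.9, 183.9], 0.18)]
[array([-2.8354,  1.1989,  7.542 ]), array([-2.8354,  1.1989,  7.542 ])]
phone [([406.6, 262.0], 0.66)]
stapler [([274.7, 210.8], 0.71)]
bottle [([259.4, 225.6], 0.57)]
```

```bash
python3 -c "
from workcell import hand_in;print(hand_in())"
```

```text
the job is handed in; nothing more can be done
None
```

I tucked the plate under the lip and handed the job in while still pressing it. The cross is within about 1 mm of the nozzle tip by measurement. The bed is down about 5 mm: 4.8 mm from arm height, about 5.2 mm from the 7.3 N push. The lip lay flat in the last picture I viewed, before the final 7 mm of slide and the press.

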